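# Open the dice box and point out the bone die

### The job

Open the walnut dice box by gently pushing its clear sliding cover along with the fingertips, without gripping it, until both compartments are uncovered. Then point at the cream bone die from straight above: bring the fingertips over its middle without touching anything, within about four centimetres of it, keep pointing for at least two seconds and finish still pointing. Do not touch either die, and leave the checkers, the clamp pad and the try square where they lie.

Things in the scene. Friction and masses are not known exactly. Their poses are not given: they have to be found in the camera images.
- dice_box: Walnut dice box, fixed to the bench, 72 (x) x 122 (y) mm and 42 mm high, open on top under its sliding cover. Origin at the centre of its underside; +y is the way the cover slides open. Walls 6 mm, floor 6 mm thick; two compartments 60 mm wide, from y = -55 to -12.5 and from y = -7.5 to +35 mm, parted by a 32 mm high wall; beyond them a solid end block 35 mm high, over which the cover slides out.
- cover (a joint): Travel of the cover in m along the box's +y: 0 shut, 0.11 the stop. From 0.09 on both compartments are uncovered; there is no need to go to the stop. Stays where left; moving it takes about 2 N. It starts 0 to 0.03 open.
- cover_bar (a point): Centre of the beech cross-bar on the clear cover, 49 mm above the bench. The bar is 50 mm long across the slide (box x), 10 mm thick along it (box y) and 18 mm tall, standing on the cover's top face (bench + 40 mm) up to 58 mm. It stands at box x = 0, y = joint value. The cover is 59 x 110 x 4 mm with the bar at its middle, so a pusher stands over the cover behind the bar.
- bone_die_mid (a point): Centre of the loose cream bone die with dark pips, an 18 mm cube standing on the floor of one compartment (which one varies); its top is 24 mm above the bench, 18 mm below the box's rim.
- red_die_mid (a point): Centre of the loose red die, an 18 mm cube in the other compartment; not to be pointed at.
- checker0: Loose cream bone checker, 34 mm across, 9 mm high, flat on the bench; origin at the centre of its underside.
- checker1: Loose cream bone checker, 34 mm across, 9 mm high, flat on the bench; origin at the centre of its underside.
- clamp_pad: Loose beech clamp pad with cork face, 70 x 45 x 18 mm; origin at the centre of its underside.
- try_square: Loose steel try square lying flat, stock 110 x 22 x 16 mm along its x, blade 30 mm wide reaching 141 mm to its -y from near the stock's +x end; origin under the stock's middle.
Not all that is in view belongs to the job. Of the things that look like the dice_box, the smaller one is meant.

How it is judged:
By the outcome, as a careful person would: the job done as asked, in the order asked, and still so for the second after the job is handed in, with the robot touching nothing.
It also fails if it takes over 48 s, if anything falls off the work surface, if the arm or the gripper's body presses on something with over 40 N, if the wrist force passes 120 N, or if a joint passes its speed limit or range.

### The arm

A 7-joint arm with a two-finger parallel gripper is mounted at the origin on the work surface. World frame = base frame: x ahead of the robot, y to its left, z up, the work surface at z = 0. Lengths are in m, angles in rad, forces in N, time in s.
With the tool pointing down it reaches from about 0.4 to 0.85 m from the base axis. Payload 6.9 kg.
Tool frame: the origin (TCP) lies at the very end of the fingers, on their centre line; the grasp point (between the pads) lies 19 mm behind it; z points along the fingers, y is the line along which they close (so a half turn about z gives the same grasp; the last joint's range is limited). The gripper opens to 85 mm and grips with 20 to 120 N. Pads are 22 mm wide; open, the fingers measure 114 mm over their backs; the gripper's body (76 mm by 85 mm) begins 54 mm behind the grasp point. The pads swing forward as they close: fully open they stand 13 mm farther back than shut.
Start: joints at [1.367, 0.507, -0.238, 1.5, 0.126, 1.149, -0.155], TCP at [0.19, -0.595, 0.231] pointing down, gripper open.
Joint ranges: [-3.08, 3.08], [-0.24, 2.05], [-1.43, 1.35], [0, 2.5], [-1.52, 4.66], [0.17, 1.96], [-2.89, 2.89]. Speed limits (rad/s): [2.39, 2.39, 3.14, 3.14, 3.14, 3.14, 3.14].

### API

Orientations are given as a rotation vector (axis times angle).
In Python, from plant import robot, capture, job gives the robot as it stands. The module is installed in compiled form; this text tells all that it offers.
- The arm moves only by the tool jog_arm, never from a script. Its argument "steps" is a list of rows, each a list of 2 entries, a list of its own where there are three numbers: the shift along the tool's x, y, z in cm, then the turn, a rotation vector about the tool's x, y, z in rad. A call has exactly 5 rows; each row is the pose to reach, as a shift and turn from the pose commanded when the call began, along the tool's axes at that moment; what a row does not reach only later rows make up. A row lasts 1/8 s, in which the tool goes at most 62.5 mm and 10.7 degrees, less where a joint would pass 70% of its speed; a pose out of reach is approached as far as the arm can. A call with a gripper value outside its range is refused whole. "hand" is the opening, from 0 (shut) to 1 (fully open), set as the call begins (left out, the last holds). The fingers move at their own pace and stop on an object; "force" is the grip in N (left out, the last holds). Time passes only in rows, so rows that repeat a pose let the fingers close, or fill a call up. It gives the time, the measured TCP pose, the force, the opening and the grip force at its end, in the units of the state.
- robot.get_state(): the state, without advancing time (a new reading comes with each control period).
- capture(name): name is "scene" or "top" or "wrist"; returns a dict with "pixels" (400x640x3 uint8, blue, green, red), "vfov" (degrees; the focal length in pixels is half the picture's height over the tangent of half this angle, whatever the lens; pixels are square), "cx", "cy" (the principal point, pixels), "R" (3x3) and "t" (3): a world point X has camera coordinates R X + t; the wrist camera has in their place "hand_eye" (4x4, takes a point from camera to tool coordinates, whose origin is the TCP and whose axes are the flange's). Camera axes: x right, y down, z forward; pixel columns grow to the right and rows downward; lengths in m; the calibration is good to about 2 mm. A picture is of the moment at which its call begins: read the wrist's pose just before it. There is no depth.
- job.sign_off(): hands the job in; it is judged then, once.
The state is a dict: "time": time; "joint_positions": joint angles; "qvel": joint speeds; "effort": joint torques, N m; "tcp_pos": TCP position; "orientation": TCP orientation; "wrist_force": force on the tool from outside, world axes, zero at the start; "moment": the same for the moment, N m; "grip_width": finger opening in m; "grip_force": force on a finger pad.
Only numpy, scipy, OpenCV 4.12 (cv2) and the standard library are available. Lean on these libraries where they do the work, as an engineer would, in place of code of your own. Each camera call takes 0.05 s, during which the arm holds its last target. There are 200 camera calls.

## Working session

There is one attempt and no reset: what is moved stays moved. The work goes in short steps, Python scripts to look and compute and a tool call to move; the robot and the scene stay as the last step left them, time stands still between calls to the robot, and variables do not carry over. Pictures are saved under pics/ and viewed, at most 10 in all, crops included, and the job is handed in when it is done.

Besides the shell and the picture viewer there is one more tool, called as name(argument=value, ...), one argument or row to a line, values as JSON. jog_arm: Moves the arm, as the interface text tells. Its arguments: {"type":"object","properties":{"steps":{"type":"array"},"hand":{"type":"number"},"force":{"type":"number"}},"required":["steps"]}

```bash
mkdir -p pics
cat > h.py <<'E'
import numpy as np, cv2
from plant import robot, capture, job
from scipy.spatial.transform import Rotation as Ro
def grab(n,f=None):
    s=robot.get_state(); c=capture(n)
    if f: cv2.imwrite('pics/'+f,c['pixels'])
    c['f']=200/np.tan(np.radians(c['vfov'])/2)
    if 'hand_eye' in c:
        T=np.eye(4);T[:3,:3]=Ro.from_rotvec(s['orientation']).as_matrix();T[:3,3]=s['tcp_pos']
        M=T@np.array(c['hand_eye']); c['Rwc']=M[:3,:3]; c['o']=M[:3,3]
    else:
        c['Rwc']=np.array(c['R']).T; c['o']=-c['Rwc']@np.array(c['t'])
    return c
def ray(c,u,v,z):
    d=c['Rwc']@np.array([(u-c['cx'])/c['f'],(v-c['cy'])/c['f'],1]); return c['o']+d*(z-c['o'][2])/d[2]
def proj(c,p):
    q=c['Rwc'].T@(np.array(p)-c['o']); return c['f']*q[:2]/q[2]+[c['cx'],c['cy']]
E
python3 - <<'E'
from h import *
s=robot.get_state(); print(s); print(Ro.from_rotvec(s['orientation']).as_matrix().round(3))
for n in('top','scene'):
    c=grab(n,n+'1.png'); print(n,c['vfov'],c['o'],c['cx'],c['cy'],[k for k in c])
E
```

```text
{'time': 0.0, 'joint_positions': array([ 1.36747454,  0.50833995, -0.23755935,  1.50111457,  0.1256812 ,
        1.14889386, -0.15478461]), 'qvel': array([ 1.02417597e-03,  4.78867233e-04, -1.15728911e-03, -6.12190088e-04,
        4.57890483e-04,  5.81893756e-04,  3.32540168e-05]), 'effort': array([ 4.99758535e-04, -6.20594788e+01, -2.18629070e+00, -2.49648911e+01,
        1.27748901e-02,  1.20570743e-02,  5.19007045e-06]), 'tcp_pos': array([ 0.18976055, -0.59497916,  0.23043585]), 'orientation': array([-3.10247637e+00, -4.82984520e-01,  4.22065773e-04]), 'wrist_force': array([-0.40847366,  0.31196534, -0.09642681]), 'moment': array([-0.01155019,  0.0129939 ,  0.00859037]), 'grip_force': 0.0, 'grip_width': 0.08581875737389573}
[[ 0.953  0.304 -0.001]
 [ 0.304 -0.953  0.002]
 [ 0.    -0.002 -1.   ]]
top 53.707852964610794 [ 0.46950004 -0.0444991   0.82900814] 320.0385760807862 195.7094079989113 ['pixels', 'vfov', 'cx', 'cy', 'R', 't', 'f', 'Rwc', 'o']
scene 57.39906878749088 [1.03691611 0.46283431 0.66085608] 317.56453895215975 203.31792948535755 ['pixels', 'vfov', 'cx', 'cy', 'R', 't', 'f', 'Rwc', 'o']
```

View pics/top1.png

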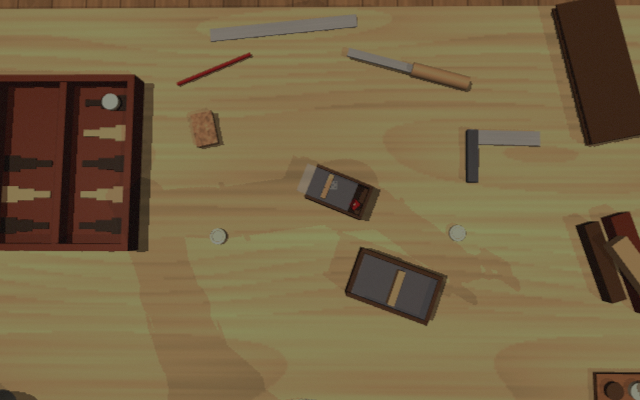

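View pics/scene1.png

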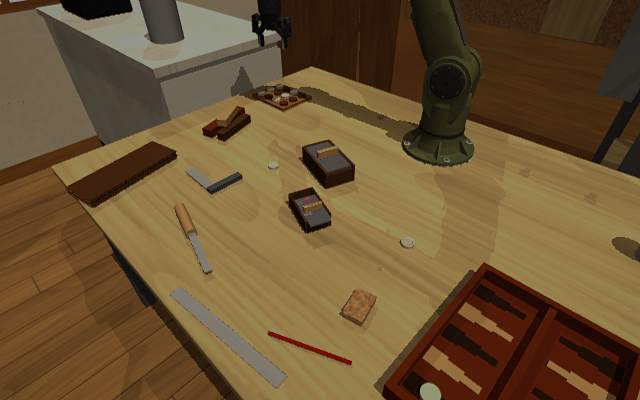

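The top view shows the smaller box at about (340,191). Its clear cover sticks out to the left at (305,180), the bar is at (327,186), and the red die is at (357,204). I'll enlarge that area and measure it.

Run:
```python
from h import *
c=grab('top'); p=c['pixels'].copy()
h=cv2.cvtColor(p,cv2.COLOR_BGR2HSV)
cv2.imwrite('pics/crop.png',cv2.resize(cv2.convertScaleAbs(p[155:230,290:390],alpha=1.8),None,fx=8,fy=8,interpolation=cv2.INTER_CUBIC))
for n,u,v in(('checkL',219,236),('checkR',457,233),('sq',472,157),('pad',205,129)): print(n,ray(c,u,v,0.0).round(3))
print('bar',ray(c,327,186,.058), 'big bar',ray(c,397,288,.06))
```

```text
checkL [0.449 0.179 0.   ]
checkR [ 0.457 -0.317  0.   ]
sq [ 0.617 -0.353  0.   ]
pad [0.677 0.215 0.   ]
bar [ 0.54889266 -0.04665322  0.058     ] big bar [ 0.35275102 -0.18070113  0.06      ]
```

View pics/crop.png

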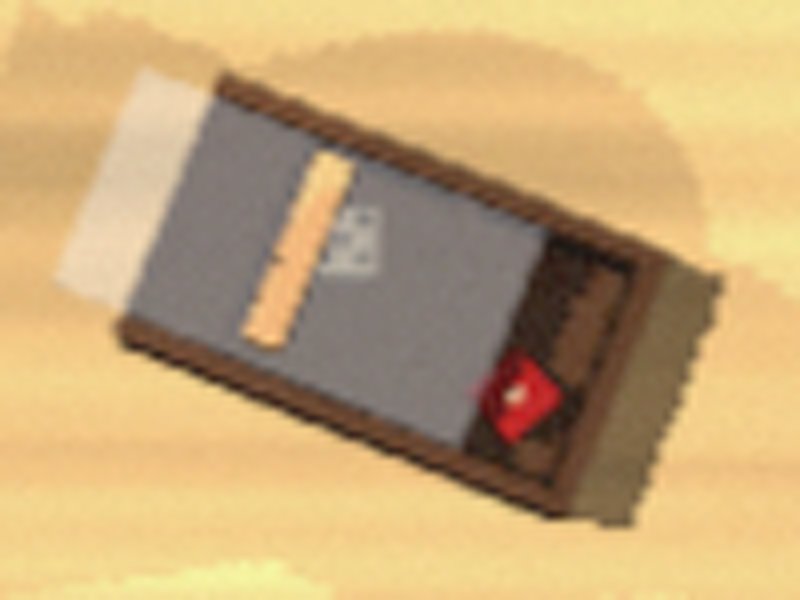

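The crop shows the bar centred at crop (299,248), the bone die under the cover at (352,242), and the red die at the open right end at (520,393). The rim corners are clear too.

Run:
```python
from h import *
c=grab('top')
g=lambda x,y,z: ray(c,290+(x-3.5)/8,155+(y-3.5)/8,z)
C=[g(*q,.042) for q in((220,75),(665,255),(570,515),(120,335))]
print([np.linalg.norm(C[i]-C[(i+1)%4]).round(4) for i in range(4)])
y=(C[0]+C[3]-C[1]-C[2]);y/=np.linalg.norm(y); m=sum(C)/4
b=g(299,248,.058); d=g(352,242,.024)
print('y',y,np.degrees(np.arctan2(y[1],y[0])),'mid',m,'bar',b,'joint',(b-m)@y,'die',d,(d-m)@y)
s=robot.get_state(); R=Ro.from_rotvec(s['orientation']).as_matrix()
for k in(.035,.025):
  p=b-y*k; p[2]=.12; print('pre',p,'shift cm',(R.T@(p-s['tcp_pos'])*100).round(2))
```

```text
[np.float64(0.1202), np.float64(0.0692), np.float64(0.1206), np.float64(0.0701)]
y [0.37395446 0.92744707 0.        ] 68.04029317409355 mid [ 0.53980812 -0.07010964  0.042     ] bar [ 0.54975498 -0.04652978  0.058     ] joint 0.02558874306705463 die [ 0.55484917 -0.06018229  0.024     ] 0.014831762943327397
pre [ 0.53666657 -0.07899043  0.12      ] shift cm [ 48.73 -38.62  11.12]
pre [ 0.54040611 -0.06971596  0.12      ] shift cm [ 49.37 -39.39  11.12]
```

jog_arm(
  steps=[
    [[4.8,-3.8,0],[0,0,0.14]],
    [[9.6,-7.6,0],[0,0,0.28]],
    [[14.4,-11.4,0],[0,0,0.42]],
    [[19.2,-15.2,0],[0,0,0.56]],
    [[24,-19,0],[0,0,0.69]],
  ],
  hand=0,
)

```text
time: 0.82
tcp_pos: [0.3617, -0.3397, 0.2314]
orientation: [3.083, -0.602, 0.001]
wrist_force: [1.2, -0.3, -0.6]
grip_width: 0.0002
grip_force: 0.0
```

```bash
cat > go.py <<'E'
from h import *
import sys
def shift(p):
    s=robot.get_state(); R=Ro.from_rotvec(s['orientation']).as_matrix()
    print(s['time'],s['tcp_pos'].round(4),s['wrist_force'].round(2),s['grip_width'],'yaw -y',np.degrees(np.arctan2(-R[1,1],-R[0,1])).round(1),'z',R[:,2].round(3)); print('shift cm',(R.T@(np.array(p)-s['tcp_pos'])*100).round(2))
if __name__=='__main__': shift([float(a) for a in sys.argv[1:4]])
E
python3 go.py .533 -.088 .15
```

```text
0.825 [ 0.3617 -0.3397  0.2314] [ 1.21 -0.34 -0.61] 0.00019688623882565488 yaw -y 67.9 z [ 0. -0. -1.]
shift cm [  6.39 -29.77   8.14]
```

jog_arm(
  steps=[
    [[1.3,-6,1],[0,0,0]],
    [[2.6,-12,3],[0,0,0]],
    [[3.9,-18,5],[0,0,0]],
    [[5.2,-24,6.5],[0,0,0]],
    [[6.4,-29.8,8],[0,0,0]],
  ],
)

```text
time: 1.45
tcp_pos: [0.5302, -0.0899, 0.1516]
orientation: [3.084, -0.596, 0.0]
wrist_force: [1.4, -1.3, 0.8]
grip_width: -0.0002
grip_force: 0.0
```

Run:
```python
from h import *
c=grab('wrist','w1.png'); s=robot.get_state()
print(s['time'],s['tcp_pos'],'proj tcp',proj(c,s['tcp_pos']),'bar',proj(c,[.5498,-.0465,.058]))
```

```text
1.5 [ 0.53398368 -0.07979815  0.15006872] proj tcp [299.62142407 248.91046961] bar [257.62190866 192.21137657]
```

View pics/w1.png

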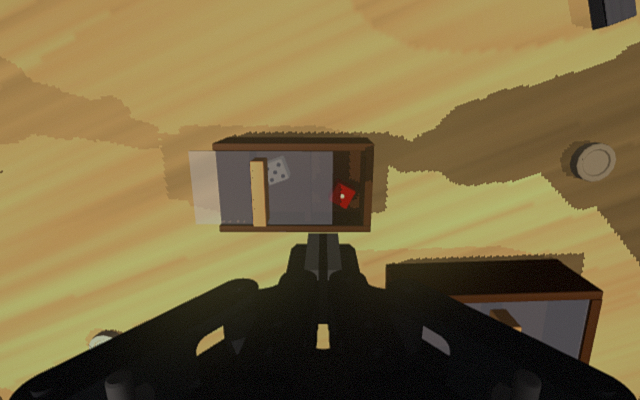

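The wrist view shows the bar at (259,192), the bone die at (279,170), the red die at (344,195), and the closed fingertips near (325,235). The arm was still settling, so I'll measure again.

Run:
```python
from h import *
from go import shift
for i in range(3): capture('wrist')
c=grab('wrist','w2.png'); s=robot.get_state(); p=c['pixels']
print(s['tcp_pos'],'tcp px',proj(c,s['tcp_pos']))
h=cv2.cvtColor(p,cv2.COLOR_BGR2HSV)
for nm,m in(('bar',(h[...,2]>120)&(h[...,1]>60)),('die',(h[...,1]<45)&(h[...,2]>110))):
    m=m.astype(np.uint8); m[:135]=0;m[235:]=0;m[:,:215]=0;m[:,370:]=0
    n,_,st,ce=cv2.connectedComponentsWithStats(m)
    for i in range(1,n):
        if st[i,4]>60: print(nm,st[i],ce[i],ray(c,*ce[i],.058 if nm=='bar' else .024))
shift([.533,-.088,.048])
```

```text
[ 0.52892449 -0.09161066  0.15183614] tcp px [326.43484744 249.7675621 ]
bar [215 158   5  62 178] [216.30337079 196.01123596] [ 0.55725126 -0.01689399  0.058     ]
bar [249 160  17  66 869] [257.10932106 192.11047181] [ 0.54891186 -0.04602245  0.058     ]
bar [339 184  15  23 200] [345.33 195.05] [ 0.52300053 -0.10533951  0.058     ]
bar [215 222 155  13 611] [282.50736498 231.9410802 ] [ 0.51329954 -0.05084898  0.058     ]
die [267 157  21  26 325] [276.06461538 169.70769231] [ 0.55434422 -0.05862968  0.024     ]
1.7 [ 0.5289 -0.0916  0.1518] [-0.8  -0.33 -0.27] 0.0004078820828334823 yaw -y 68.2 z [-0.001 -0.    -1.   ]
shift cm [ 0.25 -0.49 10.38]
```

jog_arm(
  steps=[
    [[0,0,3],[0,0,0]],
    [[0,0,6],[0,0,0]],
    [[0,0,8],[0,0,0]],
    [[0,0,9],[0,0,0]],
    [[0,0,9],[0,0,0]],
  ],
)

```text
time: 2.33
tcp_pos: [0.5288, -0.0925, 0.0621]
orientation: [3.084, -0.598, -0.001]
wrist_force: [-0.9, -0.1, 0.2]
grip_width: -0.0001
grip_force: 0.0
```

Run:
```python
from h import *
from go import shift
for i in range(4): capture('top'); print(robot.get_state()['tcp_pos'].round(4))
shift([.5325,-.088,.050])
```

```text
[ 0.5293 -0.0922  0.0626]
[ 0.5296 -0.092   0.0629]
[ 0.5298 -0.0919  0.063 ]
[ 0.5298 -0.0918  0.063 ]
2.525 [ 0.5298 -0.0918  0.063 ] [ 0.6  -0.42  0.65] -0.00016447558557694894 yaw -y 68.1 z [ 0.002 -0.    -1.   ]
shift cm [ 0.11 -0.45  1.3 ]
```

jog_arm(
  steps=[
    [[0.1,0,0.8],[0,0,0]],
    [[0.1,0,1.3],[0,0,0]],
    [[0.1,-0.7,1.3],[0,0,0]],
    [[0.1,-1.4,1.3],[0,0,0]],
    [[0.1,-2.0,1.3],[0,0,0]],
  ],
)

```text
time: 3.15
tcp_pos: [0.5381, -0.0724, 0.0493]
orientation: [-3.085, 0.594, -0.001]
wrist_force: [0.1, 0.8, -0.3]
grip_width: -0.0002
grip_force: 0.0
```

Run:
```python
from h import *
from go import shift
for i in range(2): capture('top')
c=grab('wrist'); cv2.imwrite('pics/w3.png',c['pixels'])
shift([.5325,-.088,.050])
```

```text
3.3 [ 0.5379 -0.0726  0.0492] [-0.47  0.31 -0.36] -3.038055216591958e-05 yaw -y 68.2 z [ 0.  0. -1.]
shift cm [ 0.07  1.63 -0.08]
```

View pics/w3.png

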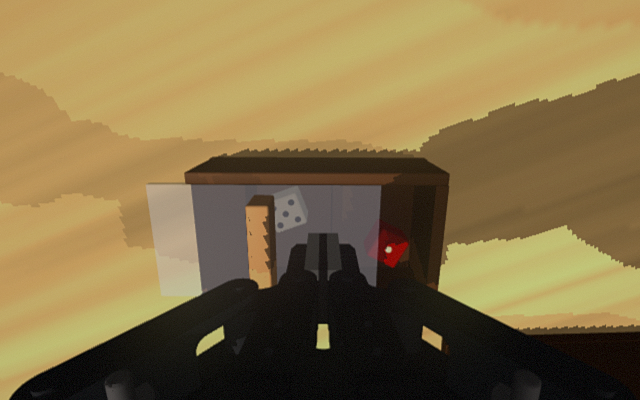

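The fingertips at (325,240) stand over the cover behind the bar, whose near face is at about column 274. Nothing is touching yet, so I'll push slowly.

jog_arm(
  steps=[
    [[0,-0.6,0],[0,0,0]],
    [[0,-1.2,0],[0,0,0]],
    [[0,-1.8,0],[0,0,0]],
    [[0,-2.4,0],[0,0,0]],
    [[0,-3.0,0],[0,0,0]],
  ],
)

```text
time: 3.92
tcp_pos: [0.5489, -0.0452, 0.0491]
orientation: [3.084, -0.595, -0.0]
wrist_force: [-0.1, -2.4, 0.7]
grip_width: -0.0002
grip_force: 0.8
```

jog_arm(
  steps=[
    [[0,-0.6,0],[0,0,0]],
    [[0,-1.2,0],[0,0,0]],
    [[0,-1.8,0],[0,0,0]],
    [[0,-2.4,0],[0,0,0]],
    [[0,-3.0,0],[0,0,0]],
  ],
)

```text
time: 4.55
tcp_pos: [0.5602, -0.0172, 0.0491]
orientation: [-3.085, 0.595, -0.0]
wrist_force: [1.0, -2.4, -0.3]
grip_width: -0.0004
grip_force: 0.8
```

Run:
```python
from h import *
from go import shift
c=grab('wrist'); cv2.imwrite('pics/w4.png',c['pixels'])
shift([.5712,.0078,.050])
```

```text
4.6 [ 0.5606 -0.0162  0.0492] [-0.05 -0.52 -0.05] 0.0003194280488372641 yaw -y 68.2 z [ 0.001  0.001 -1.   ]
shift cm [ 0.1  -2.62 -0.08]
```

View pics/w4.png

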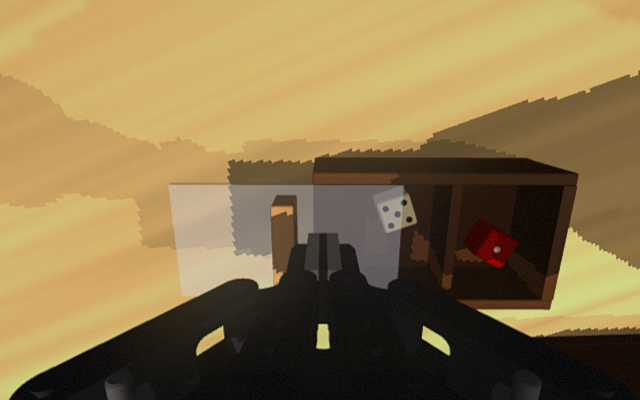

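The bar is against the fingers. The cover's trailing edge is at about (404,186) to (400,288), the bone die at (394,211) is still partly covered, and the red compartment is open. I'll work out the travel from that edge.

Run:
```python
from h import *
c=grab('wrist'); y=np.array([.374,.9274,0]); m=np.array([.5398,-.0701,0])
s=robot.get_state()
print('tip',(s['tcp_pos']-m)@y)
for q in((404,190),(400,285)): print('joint',(ray(c,*q,.040)-m)@y+.055)
h=cv2.cvtColor(c['pixels'],cv2.COLOR_BGR2HSV)
```

```text
tip 0.05744312421832692
joint 0.07452127875366162
joint 0.07311378987147099
```

jog_arm(
  steps=[
    [[0,-0.6,0],[0,0,0]],
    [[0,-1.2,0],[0,0,0]],
    [[0,-1.8,0],[0,0,0]],
    [[0,-2.3,0],[0,0,0]],
    [[0,-2.6,0],[0,0,0]],
  ],
)

```text
time: 5.28
tcp_pos: [0.5697, 0.007, 0.0491]
orientation: [-3.085, 0.595, 0.0]
wrist_force: [-1.2, -1.8, -1.0]
grip_width: 0.0001
grip_force: 0.7
```

jog_arm(
  steps=[
    [[0,0,0],[0,0,0]],
    [[0,0.8,0],[0,0,0]],
    [[0,1.5,-0.5],[0,0,0]],
    [[0,1.5,-3],[0,0,0]],
    [[0,1.5,-6],[0,0,0]],
  ],
)

```text
time: 5.9
tcp_pos: [0.5634, -0.0082, 0.1097]
orientation: [3.084, -0.597, -0.002]
wrist_force: [0.2, -0.4, 0.2]
grip_width: -0.0001
grip_force: 0.0
```

Run:
```python
from h import *
from go import shift
for i in range(4): capture('top')
c=grab('wrist'); cv2.imwrite('pics/w5.png',c['pixels'])
shift([.555,-.059,.11])
```

```text
6.15 [ 0.5637 -0.0079  0.109 ] [-0.4  -0.14  0.3 ] 0.00016824032922410864 yaw -y 68.1 z [-0. -0. -1.]
shift cm [ 1.1   5.07 -0.1 ]
```

View pics/w5.png

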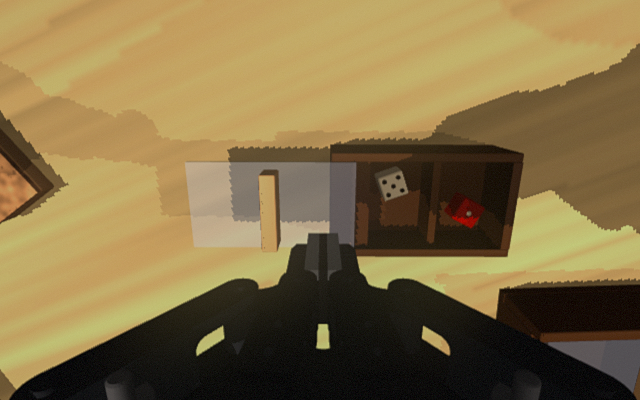

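The cover's trailing edge is now at column 357, over the end block. Both compartments look open, with the bone die at (392,184) and the red die at (464,210).

Run:
```python
from h import *
from go import shift
c=grab('wrist'); y=np.array([.374,.9274,0]); x=np.array([.9274,-.374,0]); m=np.array([.5398,-.0701,0])
for q in((357,170),(356,240)): print('joint',(ray(c,*q,.040)-m)@y+.055)
b=ray(c,269,172,.058); print('bar far end y',(b-m)@y)
h=cv2.cvtColor(c['pixels'],cv2.COLOR_BGR2HSV)
mk=((h[...,2]>120)&(h[...,1]<110)).astype(np.uint8); mk[:160]=0;mk[210:]=0;mk[:,:368]=0;mk[:,415:]=0
mk=cv2.morphologyEx(mk,cv2.MORPH_CLOSE,np.ones((5,5)))
n,_,st,ce=cv2.connectedComponentsWithStats(mk)
for i in range(1,n):
  if st[i,4]>60: print(st[i],ce[i],ray(c,*ce[i],.024))
d=ray(c,394,182.5,.024); print(d,(d-m)@y,(d-m)@x)
shift([d[0],d[1],.11])
```

```text
joint 0.09942739699051492
joint 0.09867005390304437
bar far end y 0.09834926493438587
[379 171  29  30 528] [393.28598485 184.875     ] [ 0.55416899 -0.05763535  0.024     ]
[ 0.55561261 -0.05864897  0.024     ] 0.016533601433493056 0.01038192750427991
6.2 [ 0.5634 -0.0078  0.1085] [ 0.23 -0.48 -0.15] 0.0004178673297451611 yaw -y 68.1 z [-0.001 -0.    -1.   ]
shift cm [ 1.17  5.01 -0.14]
```

The cover is 0.099 open. I'll move over the bone die, then come down to about z = 0.048.

jog_arm(
  steps=[
    [[0.4,1.8,0],[0,0,0]],
    [[0.8,3.6,0],[0,0,0]],
    [[1.15,5.0,0],[0,0,0]],
    [[1.15,5.0,1],[0,0,0]],
    [[1.15,5.0,2.5],[0,0,0]],
  ],
)

```text
time: 6.82
tcp_pos: [0.5564, -0.0577, 0.0835]
orientation: [-3.084, 0.595, -0.001]
wrist_force: [-0.4, -0.0, -1.2]
grip_width: -0.0002
grip_force: 0.0
```

Run:
```python
from h import *
from go import shift
for i in range(5): capture('top')
c=grab('wrist'); cv2.imwrite('pics/w6.png',c['pixels'])
shift([.5553,-.0588,.048])
```

```text
7.125 [ 0.5564 -0.0575  0.0842] [-0.21 -0.26  0.23] -4.7163189132746176e-05 yaw -y 68.2 z [ 0.  0. -1.]
shift cm [-0.05  0.17  3.62]
```

View pics/w6.png

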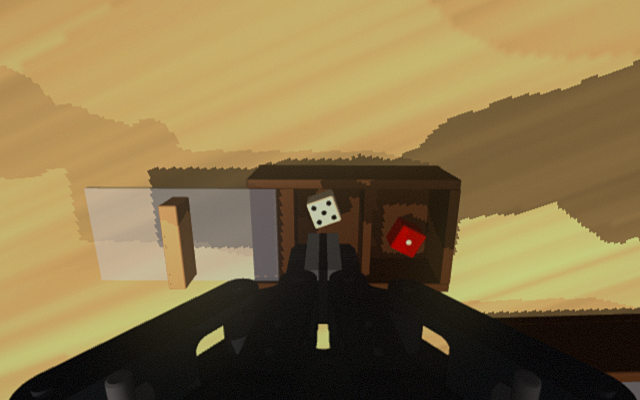

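The fingers are just in front of the bone die, whose top face is centred at about (324,211). The red die is at (407,241). One last position check, then the descent.

Run:
```python
from h import *
from go import shift
c=grab('wrist'); d=ray(c,324.5,211,.024); print(d); shift([d[0],d[1],.048])
```

```text
[ 0.55478466 -0.0581341   0.024     ]
7.175 [ 0.5564 -0.0576  0.0843] [-0.1   0.36 -0.5 ] 0.0004646014851457008 yaw -y 68.2 z [ 0.  0. -1.]
shift cm [-0.13  0.11  3.63]
```

jog_arm(
  steps=[
    [[-0.1,0.1,1],[0,0,0]],
    [[-0.1,0.1,2],[0,0,0]],
    [[-0.1,0.1,3],[0,0,0]],
    [[-0.1,0.1,3.7],[0,0,0]],
    [[-0.1,0.1,3.7],[0,0,0]],
  ],
)

```text
time: 7.8
tcp_pos: [0.5544, -0.0585, 0.0464]
orientation: [3.085, -0.595, -0.002]
wrist_force: [0.4, 0.4, 0.2]
grip_width: -0.0001
grip_force: 0.0
```

jog_arm(
  steps=[
    [[0,0,0],[0,0,0]],
    [[0,0,0],[0,0,0]],
    [[0,0,0],[0,0,0]],
    [[0,0,0],[0,0,0]],
    [[0,0,0],[0,0,0]],
  ],
)

```text
time: 8.43
tcp_pos: [0.5548, -0.0586, 0.0472]
orientation: [-3.085, 0.595, -0.0]
wrist_force: [0.4, 0.3, 0.3]
grip_width: 0.0003
grip_force: 0.0
```

jog_arm(
  steps=[
    [[0,0,0],[0,0,0]],
    [[0,0,0],[0,0,0]],
    [[0,0,0],[0,0,0]],
    [[0,0,0],[0,0,0]],
    [[0,0,0],[0,0,0]],
  ],
)

```text
time: 9.05
tcp_pos: [0.5549, -0.0586, 0.0471]
orientation: [-3.085, 0.595, -0.0]
wrist_force: [-0.4, 1.3, -0.2]
grip_width: 0.0003
grip_force: 0.0
```

jog_arm(
  steps=[
    [[0,0,0],[0,0,0]],
    [[0,0,0],[0,0,0]],
    [[0,0,0],[0,0,0]],
    [[0,0,0],[0,0,0]],
    [[0,0,0],[0,0,0]],
  ],
)

```text
time: 9.68
tcp_pos: [0.5548, -0.0586, 0.0471]
orientation: [-3.085, 0.595, -0.0]
wrist_force: [0.2, -0.2, -0.2]
grip_width: -0.0005
grip_force: 0.0
```

jog_arm(
  steps=[
    [[0,0,0],[0,0,0]],
    [[0,0,0],[0,0,0]],
    [[0,0,0],[0,0,0]],
    [[0,0,0],[0,0,0]],
    [[0,0,0],[0,0,0]],
  ],
)

```text
time: 10.3
tcp_pos: [0.5548, -0.0586, 0.0471]
orientation: [-3.085, 0.595, -0.0]
wrist_force: [0.4, -0.4, 0.0]
grip_width: 0.0001
grip_force: 0.0
```

jog_arm(
  steps=[
    [[0,0,0],[0,0,0]],
    [[0,0,0],[0,0,0]],
    [[0,0,0],[0,0,0]],
    [[0,0,0],[0,0,0]],
    [[0,0,0],[0,0,0]],
  ],
)

```text
time: 10.92
tcp_pos: [0.5548, -0.0586, 0.0471]
orientation: [-3.085, 0.595, -0.0]
wrist_force: [-0.0, 1.2, 0.3]
grip_width: -0.0
grip_force: 0.0
```

```bash
python3 -c "
from plant import job
print(job.sign_off())"
```

```text
the job is handed in; nothing more can be done
None
```

I pushed the cover about 99 mm open, so both compartments are uncovered, and handed the job in with the closed fingertips held still for over 3 s above the middle of the bone die, about 23 mm over its top and touching nothing.

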